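# Free the converter from its test cradle and square it into the labelling fence

### The job

Swing the hold-down bar of the test cradle well up, slide the freed aluminium converter out along the rails until it is clear of the cradle, and let go of it there, flat on the bench. Then take it again, set it down on the grey labelling plate and push it square and fully home into the fence corner: front end (the one that stood out of the cradle) flush against the short end stop, long side flush against the long fence. Keep the converter right side up, do not drop it, and leave the other things on the bench where they are.

Things in the scene. Friction and masses are not known exactly. Their poses are not given: they have to be found in the camera images.
- hold_bar (a joint): hinged hold-down bar of the cradle, rad: 0 = down across the converter, grows as its free end is lifted, stop at 1.75. The hinge is stiff (0.22 N m): the bar stays at whatever angle it is left. Down, a rib under the bar sits in the converter's groove and locks it.
- bar_grip (a point): centre of the round black grip on the free end of the bar: a disc 24 in diameter, 20 wide along the hinge axis, so it can be pinched across that axis' direction from above with the bar turning between the fingers. 146 from the hinge axis, 46 above the bench when the bar is down. Bar itself 18 wide, 8 thick. Free space of 70 mm either side of the grip along the hinge axis.
- bar_hinge (a point): point on the bar's hinge axis, at the middle of the bar's width, 46 above the bench. The hinge axis is this frame's y axis; with the bar down the grip lies 146 along this frame's -x, and lifting swings it up about y (at angle q the grip is at x = -146 cos q, z = +146 sin q in this frame).
- cradle: test cradle fixed to the bench, no floor: two low rails (14 high) 59 apart, and at the far end a grey hood over the last 30 of the converter's rear. Origin on the bench under the centre of the docked converter; its -y axis is the way out along the rails (the only way: the hood blocks lifting). Rails end at y = -20, so the converter's front 60 stands out of them. Hinge on the +x side, bar across y = 0 (+-10), a bar rest post 42 high at x = -46.
- converter_center (a point): centre (half-way up) of the converter: aluminium box 56 wide (x) x 160 long (y) x 40 high (z), 0.45 to 0.75 kg, with a groove 24 wide and 12 deep across the middle of its top. Its front end (dark socket with two brass contacts) is at -y, standing out of the cradle at the start; docked, its axes agree with the cradle's. It lies on the bench, so this point is 20 above it.
- converter_corner (a point): bottom corner of the converter at its front end (-y) and its +x side; 28 in x, -80 in y, -20 in z from its centre. Axes as the converter's. This corner ends up in the fence corner.
- fence_corner (a point): inner corner of the fence on the labelling plate, on the plate's top, 8 above the bench. The plate (grey, fixed, 130 x 230 x 8) carries a long fence (190) and a shorter end stop (104), both aluminium, 14 thick and standing 45 above the plate (higher than the converter). The long fence runs from here along this frame's +y, its inner face at x = 0; the end stop runs along -x, its inner face at y = 0. The clear plate spans x = -105 to 0, y = 0 to 205.

How it is judged:
On the way, in this order (a step that is already met when the one before it is completed fails the run):
1. the hold-down bar is swung up (over 60 degrees) (value of joint hold_bar above 1.05 rad), for 0.2 s.
2. the converter is slid clear of the rails, lies flat on the bench and is let go (y of converter_center in the frame of cradle below -0.105 m and height (world z) of converter_center below 0.024 m and angle between converter_center's own z axis and vertical below 0.05 rad and contact force between converter and the fingers below 0.2 N and linear speed of converter below 0.02 m/s), for 0.2 s.
At the end, for the whole second after the job is handed in: The converter lies flat on the labelling plate, released and still, its front end within 2.5 mm of the end stop and its long side within 2.5 mm of the long fence, square to the fence within 0.02 rad (about 1 degree) (x of converter_corner in the frame of fence_corner between -0.0025 and 0.0025 m and y of converter_corner in the frame of fence_corner between -0.0025 and 0.0025 m and z of converter_corner in the frame of fence_corner between -0.003 and 0.003 m and angle between the y axis of converter_corner and the y axis of fence_corner, either way round below 0.02 rad and angle between converter_center's own z axis and vertical below 0.03 rad and contact force between converter and the fingers below 0.2 N and linear speed of converter below 0.02 m/s); the robot touches nothing.
It fails at once if the converter is tipped over (more than 45 degrees) (angle between converter_center's own z axis and vertical above 0.785 rad).
It fails at once if the converter is dropped or flung (faster than 1.2 m/s) (linear speed of converter above 1.2 m/s).
It fails at once if another loose thing on the bench is moved more than 40 mm (distance of any of big_jar, small_jar, tape_roll, screwdriver, handheld, carton, parts_tray from where it was at the start of the episode above 0.04 m).
It also fails if it takes over 72 s, if anything falls off the work surface, if the arm or the gripper's body presses on something with over 40 N, if the wrist force passes 120 N, or if a joint passes its speed limit or range.

### The arm

A 6-joint arm with a two-finger parallel gripper is mounted at the origin on the work surface. World frame = base frame: x ahead of the robot, y to its left, z up, the work surface at z = 0. Lengths are in m, angles in rad, forces in N, time in s.
With the tool pointing down it reaches from about 0.275 to 0.875 m from the base axis. Payload 12.5 kg.
Tool frame: the origin (TCP) lies on the centre line of the jaws, within the pads' length; the fingertips stand r.finger_overhang ahead of it and the grasp point (between the pads) lies 3 mm ahead of it (r.finger_overhang is the distance from the TCP to the fingertips, in m); z points along the fingers, y is the line along which they close (so a half turn about z gives the same grasp; the last joint's range is limited). The gripper opens to 85 mm and grips with 20 to 120 N. Pads are 22 mm wide; open, the fingers measure 114 mm over their backs; the gripper's body (76 mm by 85 mm) begins 54 mm behind the grasp point. The pads swing forward as they close: fully open they stand 13 mm farther back than shut.
Start: joints at [1.094, 0.351, 1.652, -0, 1.139, -0.085], TCP at [0.21, 0.508, 0.253] pointing down, gripper open.
Joint ranges: [-2.75, 2.75], [-0.79, 2.1], [0.01, 2.65], [-1.57, 4.71], [0.07, 3.14], [-2.87, 2.87]. Speed limits (rad/s): [2.22, 2.22, 2.79, 3.14, 3.14, 3.14].

### API

Orientations are given as a unit quaternion [x, y, z, w].
In Python, from cell import r, optics gives the robot as it stands. The module is installed in compiled form; this text tells all that it offers. Calls block until the motion is done:
- r.move_to(position, orientation): joint-space move of the TCP to a pose.
- r.move_linear(position, rot=None, vel=0.15): straight line of the TCP; rot=None keeps the orientation; vel is the mean speed in m/s.
- r.set_joints(angles): joint-space move.
- r.set_gripper(opening, squeeze=None): opening from 0.0 (shut) to 1.0 (fully open); squeeze is the grip in N (None keeps the last); returns when the fingers have stopped.
- r.sleep(seconds).
- r.inverse_kinematics(position, orientation): joint angles nearest the present ones, or None.
- optics.get_image(name): name is "scene" or "top" or "wrist"; returns a dict with "pixels" (480x640x3 uint8, red, green, blue), "depth" (480x640 float32, m along the optical axis (not along the pixel's ray), 0 where there is no reading), "fx", "fy", "cx", "cy" (pixels), "D" ([k1, k2, p1, p2, k3] as OpenCV has them; the pictures are not rectified), "camera_from_world" (4x4, takes a point from world to camera coordinates); the wrist camera has in their place "mount" (4x4, takes a point from camera to tool coordinates, whose origin is the TCP and whose axes are the flange's). Camera axes: x right, y down, z forward; pixel columns grow to the right and rows downward; lengths in m; the calibration is good to about 2 mm. A picture is of the moment at which its call begins: read the wrist's pose just before it.
A pose or a line that the arm cannot do raises r.PlanningError and nothing moves.
- r.hand_in(): hands the job in; it is judged then, once.
Readings, each from a call of its own:
- r.current_t(): time.
- r.current_q(): joint angles.
- r.current_qvel(): joint speeds.
- r.current_effort(): joint torques, N m.
- r.current_tool_pos(): TCP position.
- r.current_ee_rot(): TCP orientation.
- r.current_contact_force(): force on the tool from outside, world axes, zero at the start.
- r.current_torque(): the same for the moment, N m.
- r.current_opening(): opening from 0.0 (shut) to 1.0 (fully open).
- r.current_finger_force(): force on a finger pad.
Only numpy, scipy, OpenCV 4.12 (cv2) and the standard library are available. Lean on these libraries where they do the work, as an engineer would, in place of code of your own. Each camera call takes 0.05 s, during which the arm holds its last target. There are 200 camera calls.

## Working session

There is one attempt and no reset: what is moved stays moved. The work goes in short steps, each a Python script; the robot and the scene stay as the last script left them, time stands still between calls to the robot, and variables do not carry over. Pictures are saved under pics/ and viewed, at most 10 in all, crops included, and the job is handed in when it is done.

```bash
mkdir -p pics; cat > h.py <<'E'
import numpy as np,cv2
from cell import r,optics
from scipy.spatial.transform import Rotation as R
def cam(n):
    if n=="wrist":
        p=np.array(r.current_tool_pos());q=R.from_quat(r.current_ee_rot())
        d=optics.get_image(n);T=np.eye(4);T[:3,:3]=q.as_matrix();T[:3,3]=p
        d["wfc"]=T@np.array(d["mount"])
    else:
        d=optics.get_image(n);d["wfc"]=np.linalg.inv(np.array(d["camera_from_world"]))
    d["K"]=np.array([[d["fx"],0,d["cx"]],[0,d["fy"],d["cy"]],[0,0,1.]])
    return d
def cloud(d):
    v,u=np.mgrid[:480,:640]
    n=cv2.undistortPoints(np.stack([u.ravel(),v.ravel()],1).astype(np.float64)[:,None],d["K"],np.array(d["D"],float))[:,0]
    z=d["depth"].ravel().astype(float)
    P=np.c_[n*z[:,None],z]@d["wfc"][:3,:3].T+d["wfc"][:3,3]
    P[z==0]=np.nan
    return P.reshape(480,640,3)
def ortho(d,name,x0=.0,x1=.9,y0=-.7,y1=.7):pass
def rot(yaw): # tool down, tool y axis (closing) at angle yaw in world
    y=np.array([np.cos(yaw),np.sin(yaw),0]);z=np.array([0,0,-1.]);x=np.cross(y,z)
    return R.from_matrix(np.c_[x,y,z]).as_quat()
E
python3 - <<'E'
from h import *
for n in("top","scene"):
    d=cam(n);cv2.imwrite(f"pics/{n}.png",d["pixels"][:,:,::-1]);np.save(f"{n}.npy",cloud(d))
    print(d["wfc"].round(3).tolist(),d["fx"])
print(r.finger_overhang,r.current_t(),R.from_quat(r.current_ee_rot()).as_matrix().round(2).tolist())
E
```

```text
[[-0.013, -0.997, 0.077, 0.487], [-1.0, 0.013, -0.004, -0.014], [0.003, -0.077, -0.997, 0.985], [0.0, 0.0, 0.0, 1.0]] 499.0249448715506
[[-0.188, 0.561, -0.806, 1.481], [0.982, 0.112, -0.151, 0.148], [0.005, -0.82, -0.572, 0.727], [0.0, 0.0, 0.0, 1.0]] 560.4214994340316
0.022 0.1 [[-0.92, 0.38, -0.0], [0.38, 0.92, -0.0], [0.0, -0.0, -1.0]]
```

View pics/top.png

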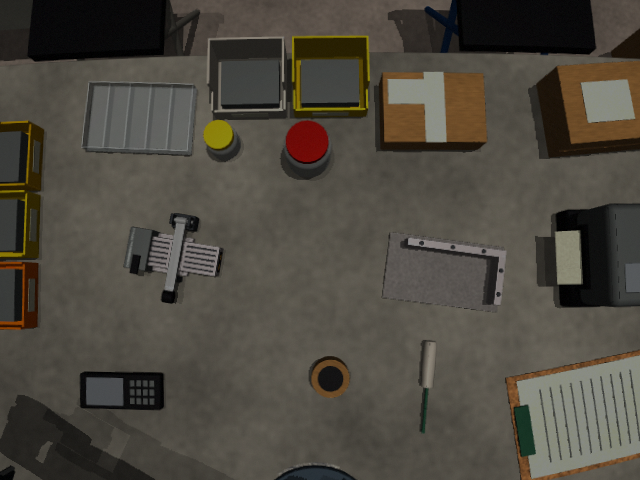

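View pics/scene.png

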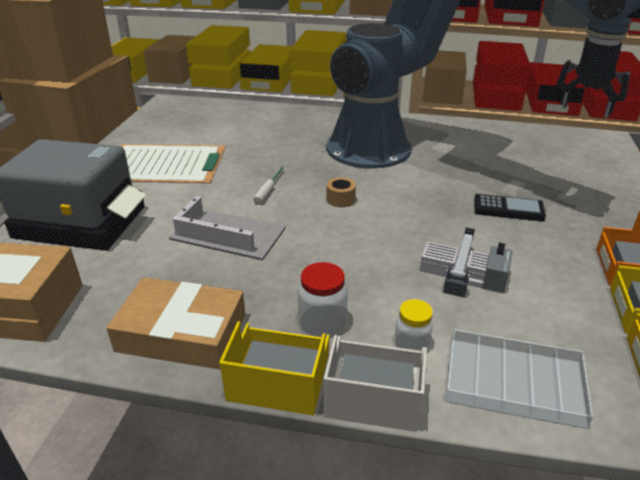

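The top view has image up = world +x and image left = world +y. The cradle is at (175,255) with the hood on the left, the bar hinge at (184,218), the grip at (168,296), and the converter front pointing right. The fence corner is at about (497,252), with the long fence along the top of the plate and the end stop on the right. Next I'll measure these points.

```bash
python3 - <<'E'
from h import *
P=np.load("top.npy")
def reg(u0,u1,v0,v1,z0,z1):
    Q=P[v0:v1,u0:u1].reshape(-1,3);return Q[(Q[:,2]>z0)&(Q[:,2]<z1)]
def rect(Q):
    c,s,a=cv2.minAreaRect((Q[:,:2]*1000).astype(np.float32));return np.round(c,1),np.round(s,1),round(a,2),len(Q),Q[:,2].mean().round(4)
print("bench",np.nanmedian(P[330:350,200:280,2]))
print("conv front",rect(reg(192,230,235,285,.030,.047)))
print("conv+cradle",rect(reg(145,230,235,285,.030,.047)))
print("bar",rect(reg(155,205,205,310,.048,.08)))
print("grip",rect(reg(158,180,288,306,.03,.08)))
print("grip px z",P[296,168],"hinge px",P[218,184])
print("fence top",rect(reg(395,515,230,312,.045,.065)))
f=reg(395,480,230,262,.045,.065);print("long",rect(f));e=reg(484,515,262,312,.045,.065);print("end",rect(e))
print("plate",rect(reg(370,515,225,320,.004,.07)))
E
```

```text
bench 0.00024289561704121665
conv front (array([526. , 204.4]), array([54.3, 56.3]), 80.33, 795, np.float64(0.0402))
conv+cradle (array([524.9, 245. ]), array([133.8,  95.8]), 79.73, 1743, np.float64(0.0402))
bar (array([529.6, 263.2]), array([ 40.7, 167.7]), 75.95, 918, np.float64(0.0517))
grip (array([459.6, 270.8]), array([20.8, 29.2]), 80.37, 184, np.float64(0.0532))
grip px z [0.45770039 0.26742002 0.05759927] hinge px [0.60413594 0.23872836 0.0546083 ]
fence top (array([ 498.3, -270. ]), array([193.5, 103.5]), 80.74, 1199, np.float64(0.0533))
long (array([ 545.3, -250.5]), array([139.9,  14.5]), 81.38, 571, np.float64(0.0534))
end (array([ 473.4, -355.4]), array([17.2, 81.6]), 81.84, 387, np.float64(0.0529))
plate (array([ 496.5, -262.5]), array([289.4, 186.7]), 89.37, 7860, np.float64(0.0163))
```

```bash
python3 - <<'E'
from h import *
r.move_to([.50,.245,.33],rot(np.radians(80)))
d=cam("wrist");cv2.imwrite("pics/w1.png",d["pixels"][:,:,::-1]);P=cloud(d);np.save("w1.npy",P)
print(r.current_t(),r.current_q(),d["wfc"].round(3).tolist())
c=np.array([.528,.258]);a=np.radians(-10)
M=np.array([[np.cos(a),np.sin(a)],[-np.sin(a),np.cos(a)]])
Q=P.reshape(-1,3);Q=Q[np.isfinite(Q[:,0])]
L=(Q[:,:2]-c)@M.T
def rect(m):
    m=m&True
    if m.sum()<10: return m.sum()
    cc,s,an=cv2.minAreaRect((Q[m][:,:2]*1000).astype(np.float32));return np.round(cc,1),np.round(s,1),round(an,2),m.sum(),np.median(Q[m][:,2]).round(4)
z=Q[:,2]
print("front",rect((abs(L[:,0])<.045)&(L[:,1]<-.022)&(L[:,1]>-.12)&(z>.034)&(z<.045)))
print("bar",rect((abs(L[:,0]-.01)<.05)&(abs(L[:,1])<.03)&(z>.047)&(z<.058)))
print("grip",rect((L[:,0]<-.05)&(L[:,0]>-.12)&(abs(L[:,1])<.03)&(z>.04)&(z<.075)))
print("hood",rect((abs(L[:,0])<.06)&(L[:,1]>.03)&(L[:,1]<.12)&(z>.045)&(z<.075)))
E
```

```text
1.6333 [ 3.73586019e-01  2.96365356e-01  1.53495312e+00  1.81074635e-04
  1.31071736e+00 -1.02371906e+00] [[0.173, 0.93, 0.324, 0.415], [0.985, -0.164, -0.057, 0.26], [0.0, 0.329, -0.944, 0.451], [0.0, 0.0, 0.0, 1.0]]
front (array([526.5, 206.9]), array([56.7, 55.9]), 79.9, np.int64(2192), np.float64(0.0409))
bar (array([538. , 257.4]), array([18.1, 99.9]), 80.19, np.int64(1256), np.float64(0.0508))
grip (array([462.2, 270.6]), array([19.7, 33.7]), 80.48, np.int64(571), np.float64(0.0552))
hood (array([543.5, 329.2]), array([43.9, 87.5]), 80.24, np.int64(2653), np.float64(0.0559))
```

View pics/w1.png

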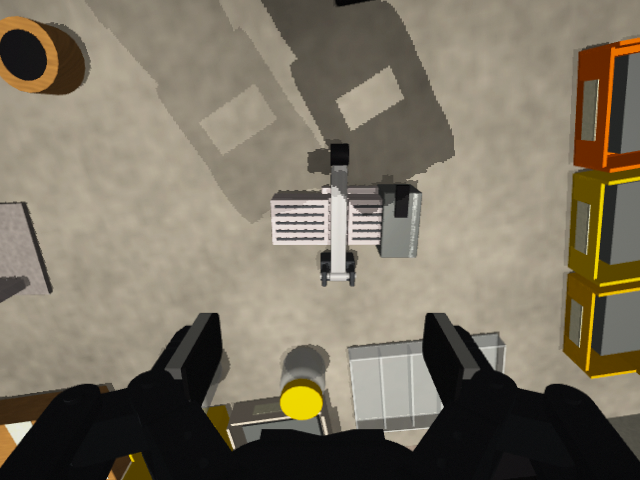

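Width, lengths and heights agree with the given sizes: docked centre is about (0.5354, 0.2579), yaw −9.9°, grip (0.4574, 0.2714). Now I'll lift the bar.

```bash
cat >> h.py <<'E'
A=np.radians(-9.9);C=np.array([.5354,.2579])
def W(x,y,z,c=C,a=A): return [c[0]+x*np.cos(a)-y*np.sin(a),c[1]+x*np.sin(a)+y*np.cos(a),z]
E
python3 - <<'E'
from h import *
o=rot(A+np.pi/2)
gx=-.0791;hx=gx+.146
r.move_to(W(gx,0,.12),o)
r.move_linear(W(gx,0,.049),vel=.1)
r.set_gripper(0.0,30)
print("op",r.current_opening(),r.current_finger_force(),r.current_t())
for q in np.linspace(0,1.5,11)[1:]:
    r.move_linear(W(hx-.146*np.cos(q),0,.049+.146*np.sin(q)),vel=.12)
print(r.current_opening(),np.round(r.current_contact_force(),1),r.current_t())
r.set_gripper(0.7)
x,y,z=r.current_tool_pos()
r.move_linear([x,y,z+.07],vel=.15)
o2=rot(A)
r.move_to(W(-.02,-.10,.25),o2)
d=cam("top");cv2.imwrite("pics/t2.png",d["pixels"][150:350,60:360,::-1].repeat(2,0).repeat(2,1))
print(r.current_t(),r.current_q())
E
```

```text
op 0.2282017350960263 35.23154139518738 3.9667
0.2248245208927792 [2.5 7.3 2.7] 7.3
9.7583 [2.27120228e-01 3.08702792e-01 1.72070806e+00 2.61059194e-05
 1.11251195e+00 3.98644997e-01]
```

View pics/t2.png

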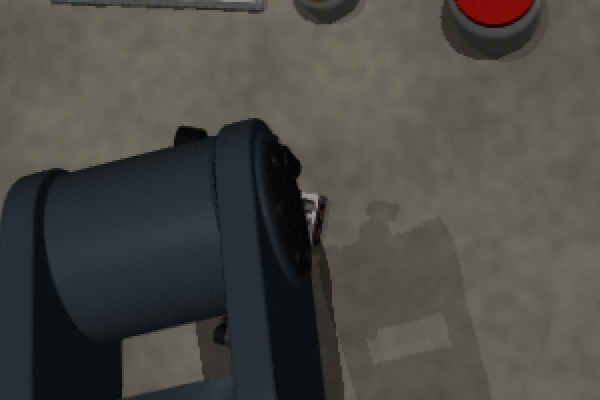

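```bash
python3 - <<'E'
from h import *
f=lambda:np.round(r.current_contact_force(),1)
r.move_to(W(0,-.06,.12),rot(A)); r.set_gripper(1.0)
d=cam("wrist");cv2.imwrite("pics/w2.png",d["pixels"][:,:,::-1])
for z in(.09,.06,.031): r.move_linear(W(0,-.06,z),vel=.1);print(z,f())
r.set_gripper(0.0,25);print(r.current_opening(),r.current_finger_force(),f())
for s in np.arange(.03,.151,.03):
    r.move_linear(W(0,-.06-s,.031),vel=.08);print(s,f(),round(r.current_opening(),3))
r.set_gripper(.95);r.sleep(.4)
print(f(),r.current_finger_force(),r.current_t())
x,y,z=r.current_tool_pos();r.move_linear([x,y,.12],vel=.15)
r.move_to(W(-.03,-.14,.30),rot(A))
d=cam("wrist");cv2.imwrite("pics/w3.png",d["pixels"][:,:,::-1]);np.save("w3.npy",cloud(d));print(r.current_t())
E
```

```text
0.09 [-0.2  0.   0.1]
0.06 [-0.5  0.1  0.1]
0.031 [ 0.6 -1.  -0.4]
0.6507805129233817 27.689226418733597 [-0.1 -1.1  5.5]
0.03 [ 0.  -7.   8.3] 0.651
0.06 [-1.1 -6.9  7.3] 0.652
0.09 [-0.1 -7.1  8.6] 0.656
0.12 [-0.8 -6.8  8.6] 0.649
0.15 [ 0.4 -6.7  8.3] 0.651
[-0.9 -0.1 -0.2] 0.0 15.925
17.5167
```

View pics/w3.png

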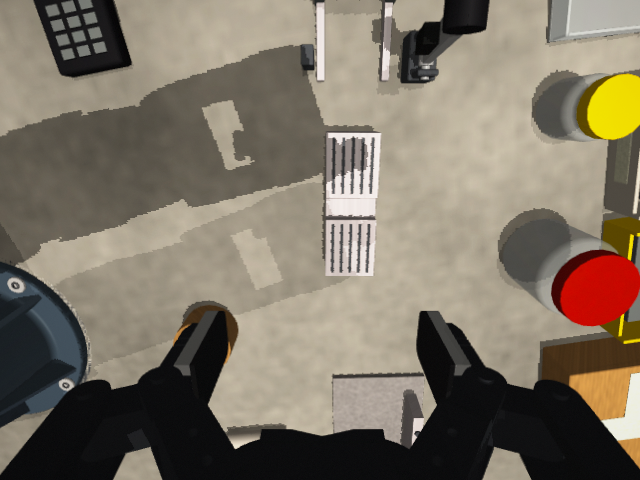

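The converter lies free of the rails, spanning (352,132)–(350,275), and the bar stands up. Next I'll measure its pose and look closely at the fence.

```bash
python3 - <<'E'
from h import *
def rect(Q):
    c,s,a=cv2.minAreaRect((Q[:,:2]*1000).astype(np.float32));return np.round(c,1),np.round(s,1),round(a,2),len(Q),np.median(Q[:,2]).round(4)
P=np.load("w3.npy");Q=P[120:290,310:395].reshape(-1,3);Q=Q[(Q[:,2]>.034)&(Q[:,2]<.046)]
print("conv",rect(Q),"expect",W(0,-.15,0));A1=np.c_[Q[:,:2],np.ones(len(Q))];print("plane",np.linalg.lstsq(A1,Q[:,2],rcond=None)[0])
r.move_to([.47,-.20,.30],rot(np.radians(-8)))
d=cam("wrist");cv2.imwrite("pics/w4.png",d["pixels"][:,:,::-1]);P=cloud(d);np.save("w4.npy",P)
Q=P.reshape(-1,3);Q=Q[np.isfinite(Q[:,0])];Q=Q[(Q[:,0]>.35)&(Q[:,0]<.62)&(Q[:,1]>-.42)&(Q[:,1]<-.1)]
F=Q[(Q[:,2]>.047)&(Q[:,2]<.06)];print("fence",rect(F),"plate z",np.median(Q[(Q[:,2]>.004)&(Q[:,2]<.013),2]))
a=np.radians(-8.5)
for it in range(4):
    ex=np.array([np.cos(a),np.sin(a)]);ey=np.array([-ex[1],ex[0]])
    c=np.array([.545,-.36]) if it==0 else k
    x=(F[:,:2]-c)@ex;y=(F[:,:2]-c)@ey
    L=F[(y>.03)&(y<.19)&(abs(x)<.03)];E=F[(x<-.025)&(abs(y)<.03)]
    fl=cv2.fitLine(L[:,:2].astype(np.float32),cv2.DIST_HUBER,0,.001,.001).ravel();fe=cv2.fitLine(E[:,:2].astype(np.float32),cv2.DIST_HUBER,0,.001,.001).ravel()
    a=np.arctan2(-fl[0]*np.sign(fl[1]),fl[1]*np.sign(fl[1]))
    ae=np.arctan2(fe[1]*np.sign(fe[0]),abs(fe[0]))
    ex=np.array([np.cos(a),np.sin(a)]);ey=np.array([-ex[1],ex[0]])
    # inner corner: inner face = centreline -7mm in x (long), +7mm in y (end)
    k=fl[2:]+ey*((fe[2:]-fl[2:])@ey+.007)-ex*.007
print("a long",np.degrees(a),"a end",np.degrees(ae),"corner",k,len(L),len(E),rect(L),rect(E))
print(r.current_t())
E
```

```text
conv (array([509.5, 109.8]), array([159.9,  56.2]), 79.83, 6371, np.float64(0.0409)) expect [np.float64(0.5096106349580886), np.float64(0.11013360107678394), 0]
plane [-0.00036231  0.00063573  0.04095645]
fence (array([ 497.3, -269.1]), array([190.6, 103.9]), 81.62, 3160, np.float64(0.0537)) plate z 0.008797904820067592
a long -8.438976 a end -7.2210865 corner [ 0.52236116 -0.35249582] 1758 699 (array([ 545. , -252.3]), array([143.6,  14.6]), 81.54, 1758, np.float64(0.0537)) (array([ 464.6, -352.8]), array([15.4, 63.5]), 81.6, 699, np.float64(0.0536))
18.8
```

View pics/w4.png

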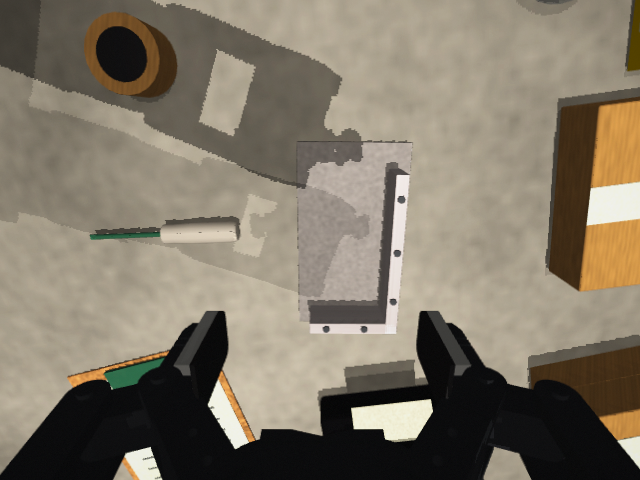

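Corner cross-checked at about (0.523, −0.3545), yaw −8.4°; the plate is empty. Now I'll carry the converter over.

```bash
cat >> h.py <<'E'
FA=np.radians(-8.4);FC=np.array([.523,-.3545])
def F(x,y,z): return W(x,y,z,FC,FA)
f=lambda:np.round(r.current_contact_force(),1)
def push(x,y,z,dx,dy,n,lim,step=.0015):
    """step along (dx,dy) in the fence frame until the reaction exceeds lim"""
    d=np.array(W(dx,dy,0,np.zeros(2),FA)[:2]);f0=np.array(r.current_contact_force())[:2]@d;lg=[]
    for i in range(1,n+1):
        r.move_linear(F(x+dx*step*i,y+dy*step*i,z),vel=.03)
        g=f0-np.array(r.current_contact_force())[:2]@d;lg.append(round(g,1))
        if g>lim: break
    print("push",i,lg);return x+dx*step*i,y+dy*step*i
E
python3 - <<'E'
from h import *
r.set_gripper(1.0)
r.move_to([.5095,.1098,.13],rot(np.radians(-10.1)))
r.move_linear([.5095,.1098,.031],vel=.12)
r.set_gripper(0,45);print(r.current_opening(),f())
r.move_linear([.5095,.1098,.14],vel=.12);print(f(),r.current_opening())
x,y=-.055,.090
r.move_linear(F(x,y,.14),rot(FA),vel=.2)
r.move_linear(F(x,y,.06),vel=.12);f0=f()
for z in np.arange(.045,.0365,-.001):
    r.move_linear(F(x,y,z),vel=.04)
    if f()[2]-f0[2]>4: break
print("down",z,f0,f(),r.current_t())
x,y=push(x,y,z,0,-1,14,9)
print(y,f());r.set_gripper(.85);r.sleep(.2)
print(f(),r.current_finger_force(),r.current_t())
r.move_linear(F(x,y,.12),vel=.15)
r.move_to(F(-.09,.13,.30),rot(FA))
d=cam("wrist");cv2.imwrite("pics/w5.png",d["pixels"][:,:,::-1]);np.save("w5.npy",cloud(d));print(r.current_t())
E
```

```text
0.6438940676668758 [-1.6 -1.3  7.6]
[ 0.2 -1.1 -7.1] 0.6422701646284023
down 0.03899999999999999 [ 0.3  0.  -6.3] [-4.9  3.5  7.2] 27.6333
push 8 [np.float64(1.3), np.float64(1.1), np.float64(1.7), np.float64(2.2), np.float64(2.3), np.float64(2.5), np.float64(4.0), np.float64(17.1)]
0.078 [ 4.5 19.3  9.5]
[ 0.6  0.2 -0.5] 0.0 30.15
31.675
```

View pics/w5.png

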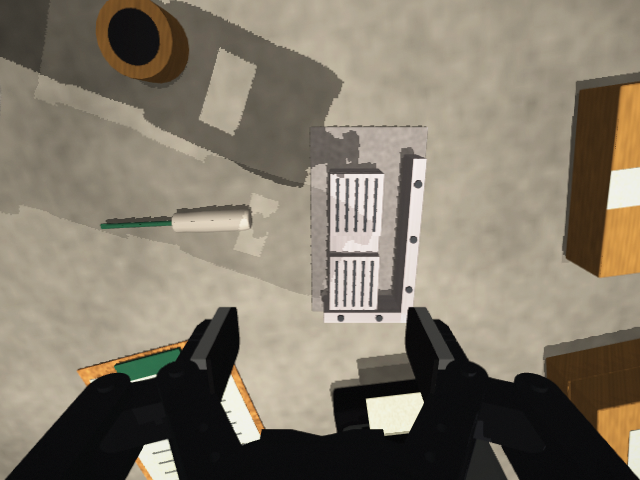

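The converter sits on the plate with its front against the end stop (y≈312 px) and a gap to the long fence. Now the side push with two open fingers, then the end push.

```bash
python3 - <<'E'
from h import *
r.set_gripper(.85)
z=.036
r.move_to(F(-.125,.082,.13),rot(FA+np.pi/2))
r.move_linear(F(-.125,.082,z),vel=.12);print(f(),r.current_q()[5])
r.move_linear(F(-.098,.082,z),vel=.06);print(f())
x,y=push(-.098,.082,z,1,0,30,18);print(x,y,f())
r.move_linear(F(x-.03,y,z),vel=.08);print("back",f())
r.move_linear(F(x-.03,y,.12),vel=.15)
# end push: closed fingers on the rear end (y=.16)
r.set_gripper(0.0,40)
r.move_to(F(-.028,.205,.13),rot(FA))
r.move_linear(F(-.028,.205,z),vel=.12)
r.move_linear(F(-.028,.185,z),vel=.06)
x,y=push(-.028,.185,z,0,-1,20,18);print(x,y,f())
r.move_linear(F(x,y+.03,z),vel=.08);r.move_linear(F(x,y+.03,.12),vel=.15)
r.move_to(F(-.09,.16,.26),rot(FA))
d=cam("wrist");cv2.imwrite("pics/w6.png",d["pixels"][:,:,::-1]);P=cloud(d);np.save("w6.npy",P)
print(r.current_t())
Q=P.reshape(-1,3);Q=Q[np.isfinite(Q[:,0])]
L=(Q[:,:2]-FC)@np.array([[np.cos(FA),-np.sin(FA)],[np.sin(FA),np.cos(FA)]])
for n,m in(("conv",(L[:,0]<.012)&(L[:,0]>-.1)&(L[:,1]>-.012)&(L[:,1]<.19)&(Q[:,2]>.044)&(Q[:,2]<.0515)),("fence",(abs(L[:,0])<.03)&(L[:,1]>.02)&(L[:,1]<.19)&(Q[:,2]>.0518)&(Q[:,2]<.06))):
    c,s,an=cv2.minAreaRect((L[m]*1000).astype(np.float32));print(n,np.round(c,1),np.round(s,1),round(an,2),m.sum(),np.median(Q[m][:,2]))
E
```

```text
[-0.1  0.3  0.1] -2.0755299999246497
[-1.  -0.2 -0.1]
push 23 [np.float64(-1.2), np.float64(-0.5), np.float64(-0.3), np.float64(2.9), np.float64(1.4), np.float64(1.2), np.float64(0.4), np.float64(0.3), np.float64(0.9), np.float64(1.7), np.float64(1.2), np.float64(1.4), np.float64(0.4), np.float64(1.4), np.float64(1.2), np.float64(1.2), np.float64(0.8), np.float64(1.1), np.float64(1.0), np.float64(1.0), np.float64(1.4), np.float64(9.0), np.float64(19.4)]
-0.0635 0.082 [-20.5  -0.1  11.8]
back [ 0.5  0.  -0.2]
push 11 [np.float64(-1.1), np.float64(-0.6), np.float64(-1.2), np.float64(-1.4), np.float64(-1.0), np.float64(-1.2), np.float64(-0.4), np.float64(-1.3), np.float64(-0.3), np.float64(10.9), np.float64(23.1)]
-0.028 0.16849999999999998 [ 5.7 23.5  4.6]
50.3167
conv [-27.4  88.1] [180.1  66.5] 86.33 6919 0.04890336818238683
fence [-3.5 98. ] [155.7  35.5] 89.95 2061 0.05382913351174279
```

View pics/w6.png

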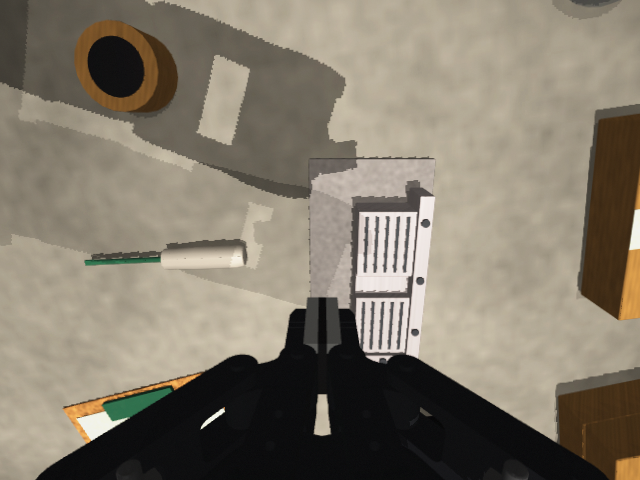

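Both pushes ended in a stiff stop at about 20 N, and the picture shows the converter flush against both fences, the robot clear. Handing in.

```bash
python3 -c "
from h import *
print(f());print(r.hand_in(),r.current_t())"
```

```text
[ 0.7  0.8 -0.6]
the job is handed in; nothing more can be done
the job is handed in; nothing more can be done
```

I swung the bar up, slid the converter clear and let it go flat on the bench. I then set it on the plate and pushed it home against the end stop and long fence. I handed the job in at about 50 s; the simulator gave no verdict.

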